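# Show the longest tea scoop to the inspection camera

### The job

Draw the longest of the three bamboo tea scoops up out of the walnut stand and show its spoon to the inspection camera: hold it in the air, handle up, with the middle of the spoon on the lens's axis 130 mm in front of the lens, its hollow side squarely facing the lens and the handle tipped back to match the camera's downward tilt. Finish while still holding it there, motionless and touching nothing but the gripper. Leave the other two scoops standing in the stand, do not push the camera out of its setting, and do not disturb the other utensils.

Things in the scene. Friction and masses are not known exactly. Their poses are not given: they have to be found in the camera images.
- scoop_long: Longest bamboo scoop, 170 mm, about 40 g, upright, spoon down, in one of the stand's places (which varies). Spoon: half-pipe 48 mm tall, 29 wide (y), 11 deep (x), hollow side to the scoop's +x; above it a straight handle 13 mm wide (y), 9 thick (x), centred on z. Origin: centre of the spoon's lower end; z runs up the handle. Lifts straight up freely.
- spoon_middle (a point): Middle of the longest scoop's spoon: 24 mm above the scoop's origin on its z axis.
- handle_end (a point): Upper end of the longest scoop's handle, 170 mm above its origin.
- scoop_mid: The middle scoop, same shape, 148 mm long, in another place of the stand; stays there.
- scoop_short: The shortest scoop, same shape, 126 mm long, in another place of the stand; stays there.
- stand: Fixed walnut stand 90 (x) by 210 (y) by 82 mm high; origin under its centre. Places at y = -60, 0, +60 mm. A scoop's lower end stands 10 mm above the table in a pocket 14 by 32 mm, 12 deep; its handle passes a slot 22 (x) by 38 (y) mm in a rail 70 to 82 mm up, through which the spoon passes too. The hollow sides face the stand's +x, away from the robot.
- camera_base: Fixed foot of the inspection camera: steel plate 120 by 110 mm centred 30 mm to +x of the origin, aluminium column 272 mm tall, 22 thick, 60 mm to +x. On it a black camera head 50 long, 52 wide, 48 high with a 40 mm round lens barrel, its height and downward tilt varying, held by friction. It looks to the foot's -x, roughly towards the robot.
- lens (a point): Centre of the camera's lens front, 140 to 210 mm above the table. Axes as for view_point.
- view_point (a point): Point 130 mm straight in front of the lens, for the middle of the spoon. Its axes turn with the camera head: x points along the lens's axis to the lens, y is level, z is the camera's own up (0.15 to 0.5 rad from vertical, its top leaning away from the camera, towards the robot). In the asked attitude the scoop's x and z lie along these x and z.
- raku_bowl: Black Raku tea bowl, 120 mm wide, 80 mm high, loose. Origin: centre of its underside.
- caddy: Round lacquer tea caddy with gilded lid, 69 mm wide, 67 mm high, loose. Origin: centre of its underside.
- trivet: Round black iron trivet on three feet, about 115 mm wide, 27 mm high, loose. Origin: at its centre, on the table.
- incense_box: Pale blue round porcelain incense box, 71 mm wide, 39 mm high, loose. Origin: centre of its underside.
- whisk: Bamboo tea whisk on a porcelain holder, 56 mm wide, 125 mm high, loose. Origin: centre of its underside.
Things that resemble listed ones, but are neither listed nor needed, are in the scene too. Leave any black look-alike of the scoop_short alone.

How it is judged (in metres and radians):
At the end, for the whole second after the job is handed in: The gripper holds the longest scoop still, clear of all else and over 40 mm up; its spoon's middle is within 20 mm of the point 130 mm before the lens; its hollow faces the lens, handle up, within 0.21 rad of the camera's axes; other scoops moved under 20 mm, tilted under 0.25 rad (distance between spoon_middle and view_point below 0.02 m and angle between the x axis of scoop_long and the x axis of view_point, either way round below 0.21 rad and angle between the z axis of scoop_long and the z axis of view_point, either way round below 0.21 rad and x of lens in the frame of scoop_long above 0.08 m and z of handle_end in the frame of view_point above 0.08 m and contact force between scoop_long and the fingers above 0.5 N and height (world z) of scoop_long above 0.04 m and linear speed of scoop_long below 0.03 m/s and angular speed of scoop_long below 0.3 rad/s and contact force between scoop_long and stand below 0.05 N and contact force between scoop_long and camera_base below 0.05 N and contact force between scoop_long and scoop_mid below 0.05 N and contact force between scoop_long and scoop_short below 0.05 N and contact force between scoop_long and raku_bowl below 0.05 N and contact force between scoop_long and caddy below 0.05 N and contact force between scoop_long and trivet below 0.05 N and contact force between scoop_long and incense_box below 0.05 N and contact force between scoop_long and whisk below 0.05 N and distance of each of scoop_mid, scoop_short from where it was at the start of the episode below 0.02 m and angle between each of scoop_mid, scoop_short's own z axis and vertical below 0.25 rad); the arm keeps its last pose, push and grip.
It fails at once if another scoop was pulled out or knocked over (distance of any of scoop_mid, scoop_short from where it was at the start of the episode above 0.03 m or angle between any of scoop_mid, scoop_short's own z axis and vertical above 0.35 rad).
It fails at once if the camera was pushed out of its setting (its view point moved more than 10 mm) (distance of view_point from where it was at the start of the episode above 0.01 m).
It fails at once if another utensil was moved more than 30 mm or tipped over (distance of any of raku_bowl, caddy, trivet, incense_box, whisk from where it was at the start of the episode above 0.03 m or angle between any of raku_bowl, caddy, trivet, incense_box, whisk's own z axis and vertical above 0.5 rad).
It also fails if it takes over 48 s, if anything falls off the work surface, if the arm or the gripper's body presses on something with over 40 N, if the wrist force passes 120 N, or if a joint passes its speed limit or range.

### The arm

A 6-joint arm with a two-finger parallel gripper is mounted at the origin on the work surface. World frame = base frame: x ahead of the robot, y to its left, z up, the work surface at z = 0. Lengths are in mm, angles in rad, forces in N, time in s.
With the tool pointing down it reaches from about 300 to 875 mm from the base axis. Payload 6.4 kg.
Tool frame: the origin (TCP) lies at the very end of the fingers, on their centre line; the grasp point (between the pads) lies 19 mm behind it (grasp_offset is the distance from the TCP to the grasp point, in mm); z points along the fingers, y is the line along which they close (so a half turn about z gives the same grasp; the last joint's range is limited). The gripper opens to 88 mm and grips with 3 to 60 N. Pads are 18 mm wide; open, the fingers measure 123 mm over their backs; the gripper's body (75 mm by 187 mm) begins 45 mm behind the grasp point.
Start: joints at [-0.206, 0.181, 1.607, -0, 1.354, -0.206], TCP at [575.014, 0.015, 199.714] pointing down, gripper open.
Joint ranges: [-2.99, 2.99], [-0.89, 2.07], [0.3, 2.58], [-1.14, 4.28], [0, 2.63], [-3.12, 3.12]. Speed limits (rad/s): [2.57, 2.57, 3.01, 3.14, 3.14, 3.14].

### API

Orientations are given as a unit quaternion [x, y, z, w].
In Python, from rig import * gives the robot as it stands.
- The arm moves only by the tool arm_command, never from a script. Its argument "moves" is a list of rows, each an object of numbers: "x", "y", "z": the shift along the world's x, y, z in cm; "rx", "ry", "rz": the turn, a rotation vector about the world's x, y, z in degrees. In form: [{"x": .., "y": .., "z": .., "rx": .., "ry": .., "rz": ..}, ...]. A call has 1 to 12 rows; each row is the pose to reach, as a shift and turn from the pose commanded when the call began; what a row does not reach only later rows make up. A row lasts 1/10 s, in which the tool goes at most 50 mm and 8.59 degrees, less where a joint would pass 70% of its speed; a pose out of reach is approached as far as the arm can. A call with a gripper value outside its range is refused whole. "hand" is the finger opening in cm, from 0 to 8.81, set as the call begins (left out, the last holds). The fingers move at their own pace and stop on an object; "force" is the grip in N (left out, the last holds). Time passes only in rows, so rows that repeat a pose let the fingers close. It gives the time, the measured TCP pose, the force, the opening and the grip force at its end, in the units of the state.
- get_state(): the state, without advancing time (a new reading comes with each control period).
- capture(name): name is "scene" or "side" or "wrist"; returns a dict with "pixels" (384x512x3 uint8, red, green, blue), "fovy" (degrees; the focal length in pixels is half the picture's height over the tangent of half this angle, whatever the lens; pixels are square), "cx", "cy" (the principal point, pixels), "R" (3x3) and "t" (3): a world point X has camera coordinates R X + t. Camera axes: x right, y down, z forward; pixel columns grow to the right and rows downward; lengths in mm; the calibration is good to about 2 mm. A picture is of the moment at which its call begins. There is no depth.
- close_job(): hands the job in; it is judged then, once.
The state is a dict: "time_s": time; "joint_pos": joint angles; "joint_velocities": joint speeds; "joint_torque": joint torques, N m; "tool_pos": TCP position; "tool_rot": TCP orientation; "ft_force": force on the tool from outside, world axes, zero at the start; "torque": the same for the moment, N m; "opening": opening from 0.0 (shut) to 1.0 (fully open); "grasp_force": force on a finger pad.
Only numpy, scipy, OpenCV 4.12 (cv2) and the standard library are available. Lean on these libraries where they do the work, as an engineer would, in place of code of your own. Each camera call takes 0.05 s, during which the arm holds its last target. There are 200 camera calls.

## Working session

There is one attempt and no reset: what is moved stays moved. The work goes in short steps, Python scripts to look and compute and a tool call to move; the robot and the scene stay as the last step left them, time stands still between calls to the robot, and variables do not carry over. Pictures are saved under pics/ and viewed, at most 10 in all, crops included, and the job is handed in when it is done.

Besides the shell and the picture viewer there is one more tool, called after "Request:" as name(argument=value, ...), one argument or row to a line, values as JSON. arm_command: Moves the arm, as the interface text tells. Its arguments: {"type":"object","properties":{"moves":{"type":"array","items":{"type":"object","properties":{"x":{"type":"number"},"y":{"type":"number"},"z":{"type":"number"},"rx":{"type":"number"},"ry":{"type":"number"},"rz":{"type":"number"}}}},"hand":{"type":"number"},"force":{"type":"number"}},"required":["moves"]}

```bash
mkdir -p pics; cat > h.py <<'E'
import cv2, numpy as np, pickle
from rig import *
def cap(n,f):
    c=capture(n); pickle.dump(c,open(f'pics/{f}.pkl','wb')); cv2.imwrite(f'pics/{f}.png',c['pixels'][:,:,::-1]); return c
def load(f): return pickle.load(open(f'pics/{f}.pkl','rb'))
def ray(c,u,v):
    f=c['pixels'].shape[0]/2/np.tan(np.radians(c['fovy'])/2)
    R=np.array(c['R']);t=np.array(c['t'])
    d=R.T@np.array([(u-c['cx'])/f,(v-c['cy'])/f,1]); return -R.T@t, d/np.linalg.norm(d)
def plane(c,u,v,z):
    o,d=ray(c,u,v); return o+d*(z-o[2])/d[2]
def tri(*obs):
    A=0;b=0
    rs=[ray(*o) for o in obs]
    for o,d in rs:
        P=np.eye(3)-np.outer(d,d);A=A+P;b=b+P@o
    X=np.linalg.solve(A,b); return X,[float(np.linalg.norm((np.eye(3)-np.outer(d,d))@(X-o))) for o,d in rs]
def proj(c,X):
    f=c['pixels'].shape[0]/2/np.tan(np.radians(c['fovy'])/2)
    p=np.array(c['R'])@X+np.array(c['t']); return c['cx']+f*p[0]/p[2],c['cy']+f*p[1]/p[2]
E
python3 - <<'E'
from h import *
a=[cap(n,n+'0') for n in ('scene','side','wrist')]
for c in a: print(c['fovy'],c['cx'],c['cy'],-np.array(c['R']).T@c['t'],np.array(c['R'])[2])
im=np.hstack([c['pixels'] for c in a[:2]])
cv2.imwrite('pics/s0b.png',cv2.resize(a[0]['pixels'][:,:,::-1],(800,600),interpolation=3))
cv2.imwrite('pics/d0b.png',cv2.resize(a[1]['pixels'][:,:,::-1],(800,600),interpolation=3))
print(get_state())
E
```

```text
45.6076004379907 246.87556071207732 194.94224952189313 [1274.94529096  169.20777117  967.55567746] [-0.62857907 -0.20058939 -0.75143346]
51.8501991110208 263.28067033571415 193.32847753957483 [  -8.32270526 -786.32163856  806.67898493] [ 0.50394307  0.62963651 -0.59126918]
60.63019656609789 256.09860690100356 187.13244347542835 [574.02208852  68.23616539 384.41370041] [-0.00108689 -0.26343981 -0.96467522]
{'time_s': 0.15, 'joint_pos': array([-2.06300322e-01,  1.81365316e-01,  1.60774209e+00,  1.75510169e-06,
        1.35381078e+00, -2.06310844e-01]), 'joint_velocities': array([ 3.76779441e-05, -3.17382730e-03, -4.12413167e-03,  1.48549882e-03,
       -4.61138670e-05, -5.54518119e-04]), 'joint_torque': array([ 2.17843895e-03, -4.34232402e+01, -3.42173409e+01,  7.02767819e-02,
        3.56537139e-02, -6.69761539e-05]), 'tool_pos': array([5.74551216e+02, 1.11854076e-01, 1.99037502e+02]), 'tool_rot': array([ 7.07103040e-01,  7.07110212e-01, -3.61990707e-04, -5.55176405e-04]), 'ft_force': array([-0.71440838, -0.36103917,  0.6237753 ]), 'torque': array([-0.00530669,  0.01077004,  0.05319569]), 'grasp_force': 0.0, 'opening': 0.9992427484225209}
```

View pics/s0b.png

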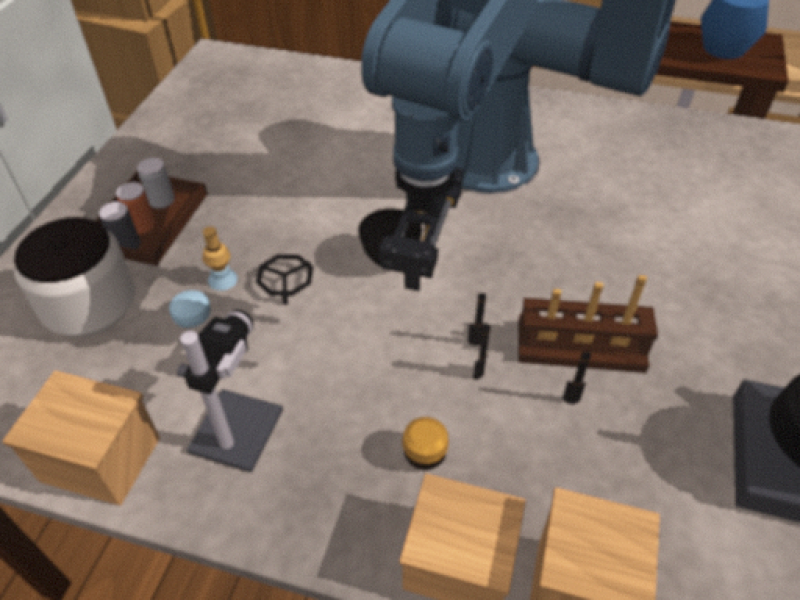

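View pics/d0b.png

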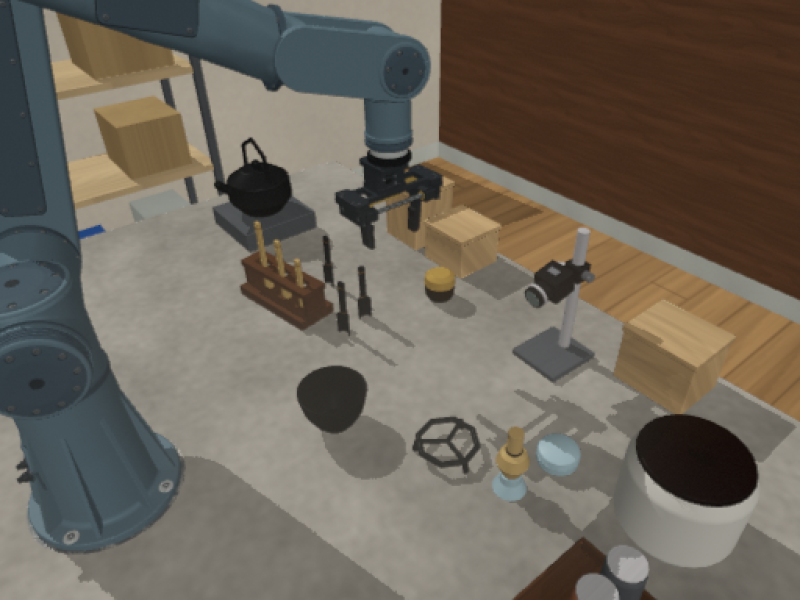

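The scene view (800 px scale) shows the stand at (587,330), with bamboo handle ends at (555,290), (597,283) and (640,278). The inspection camera is at (220,350), and three black look-alikes stand near the stand at (480,300), (480,360) and (578,375). In the side view the bamboo ends are at (258,224), (277,241) and (298,261), and the lens is at (535,297). I'll confirm with enlarged crops.

```bash
python3 - <<'E'
from h import *
s,d=load('scene0')['pixels'],load('side0')['pixels']
def crop(i,x,y,w,h,k): return cv2.resize(i[y:y+h,x:x+w,::-1],(w*k,h*k),interpolation=cv2.INTER_CUBIC)
# stand
cv2.imwrite('pics/stand.png',np.hstack([crop(s,325,170,100,90,4),crop(d,145,130,100,90,4)]))
cv2.imwrite('pics/camz.png',np.hstack([crop(s,105,190,80,110,5),crop(d,325,140,80,110,5)]))
# handle tops by colour
for n,i,(x,y,w,h) in (('s',s,(325,165,100,60)),('d',d,(145,130,100,60))):
    hsv=cv2.cvtColor(i[y:y+h,x:x+w],cv2.COLOR_RGB2HSV)
    m=cv2.inRange(hsv,(12,90,130),(28,255,255))
    N,L,st,ce=cv2.connectedComponentsWithStats(m)
    for k in range(1,N):
        if st[k][4]>8:
            vy,vx=np.where(L==k); t=vy<vy.min()+2
            print(n,st[k],'top',vx[t].mean()+x,vy.min()+y, 'bot',vx[vy>vy.max()-2].mean()+x,vy.max()+y)
E
```

```text
s [83 11  6  6 22] top 410.5 176 bot 412.0 181
s [55 16  6  6 23] top 382.72727272727275 181 bot 384.0 186
s [29 20  5  5 20] top 356.0 185 bot 356.8 189
d [18 12  3  4  9] top 164.0 142 bot 164.33333333333334 145
d [22 24  3 16 16] top 167.0 154 bot 169.0 169
d [33 29  4 17 19] top 178.0 159 bot 180.5 175
d [46 41  3 12 13] top 191.0 171 bot 192.33333333333334 182
d [26 50  4  4 11] top 172.2 180 bot 172.5 183
d [37 56  4  4 10] top 182.33333333333334 186 bot 183.71428571428572 189
```

View pics/stand.png

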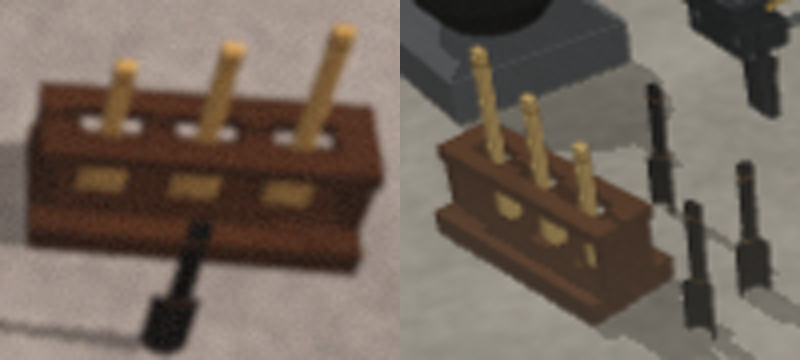

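View pics/camz.png

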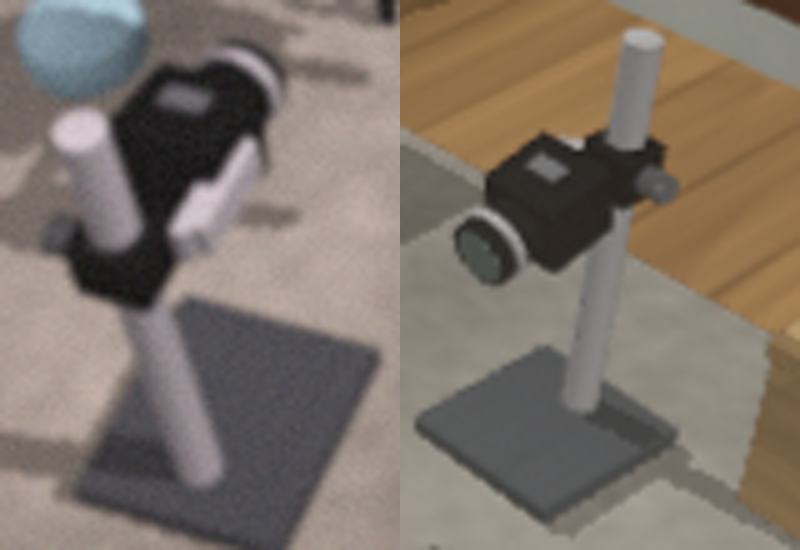

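Left crop: bamboo handle ends at scene px (410.7,177.5), (383,182) and (356,186). The rightmost handle, at the stand's +y end, sticks out furthest from the rail in both views, so it is scoop_long. The black ones are look-alikes to leave alone. Right crop: side-view lens centre is about (341,190), and the column top is at scene (121,216) and side (373.5,148).

```bash
python3 - <<'E'
from h import *
np.set_printoptions(precision=1,suppress=True)
s,d=load('scene0'),load('side0'); w=load('wrist0')
S=lambda u,v:(s,325+u/4-.4,170+v/4-.4); D=lambda u,v:(d,145+(u-400)/4-.4,130+v/4-.4)
for n,a,b in (('long',(343,32),(478,50)),('mid',(233,47),(527,99)),('short',(126,66),(580,147))): print(n,*tri(S(*a),D(*b)))
for n,a,b in (('railA -y near',(30,148),(652,210)),('railFar +y',(377,108),(440,148)),('railfar -y?',(42,88),(600,300))): print(n,*tri(S(*a),D(*b)))
# rail top corners on z=82
for p in ((42,86),(377,106),(382,182),(30,148)): print('rail82',plane(*S(*p),82))
for p in ((440,148),(482,122),(652,209),(612,238)): print('rail82 side',plane(*D(*p),82))
for p in ((27,240),(357,270)): print('base scene',plane(*S(*p),0))
C=lambda u,v:(s,105+u/5-.4,190+v/5-.4); E=lambda u,v:(d,325+(u-400)/5-.4,140+v/5-.4)
print('coltop',*tri(C(80,130),E(643,40)))
for a,b in (((190,300),(415,425)),((380,352),(548,347)),((288,552),(678,437)),((75,497),(548,520))): print('plate',*tri(C(*a),E(*b)),plane(*C(*a),6),plane(*E(*b),6))
print('colbase',plane(*C(203,483),8),plane(*E(580,405),8))
print('lcd',*tri(C(185,98),E(547,165)))
print('ring top',*tri(C(235,45),E(490,212)))
E
python3 - <<'E'
import sys; sys.path.insert(0,'.')
E
```

```text
long [457.4 314.2 178.1] [0.19372696066997158, 0.19372696066994435]
mid [465.7 255.1 155.6] [1.0416334148900992, 1.0416334148901236]
short [477.2 196.2 133.4] [0.936476331468782, 0.9364763314687057]
railA -y near [511.3 150.5  80.4] [0.4684722308423369, 0.46847223084238193]
railFar +y [421.9 354.7  80. ] [3.410916161625173, 3.410916161625041]
railfar -y? [436.3 139.3  40.7] [13.352019958300662, 13.352019958300577]
rail82 [459.2 148.8  82. ]
rail82 [418.2 356.7  82. ]
rail82 [481.2 362.6  82. ]
rail82 [513.2 150.2  82. ]
rail82 side [421.2 346.3  82. ]
rail82 side [469.3 361.5  82. ]
rail82 side [510.9 150.2  82. ]
rail82 side [464.7 136.4  82. ]
base scene [521.3 159.8   0. ]
base scene [486.9 368.6   0. ]
coltop [ 810.7 -242.   268.9] [1.0454619075867282, 1.045461907586839]
plate [ 716.  -243.6   40.7] [38.624506769843535, 38.62450676984355] [ 720.5 -290.1    6. ] [ 723.1 -187.9    6. ]
plate [ 772.4 -196.4   56. ] [36.40072264857329, 36.40072264857328] [ 722.9 -184.9    6. ] [ 845.5 -189.7    6. ]
plate [ 846.3 -238.7  -29.4] [47.77172558786955, 47.77172558786963] [ 837.9 -184.5    6. ] [ 837.9 -298.5    6. ]
plate [ 794.3 -289.7  -46.7] [36.40729986115242, 36.40729986115248] [ 839.4 -294.2    6. ] [ 720.6 -295.8    6. ]
colbase [ 816.4 -237.7    8. ] [ 813.8 -242.     8. ]
lcd [ 745.7 -238.9  213.8] [1.0794676637675504, 1.079467663767583]
ring top [ 702.9 -237.6  201.1] [1.304636889696247, 1.3046368896962168]
```

The tops triangulate to 178, 156 and 133 mm high, which matches 180, 158 and 136, so the +y scoop is the long one, at about (457,314) with stand yaw about 0.165. The camera foot yaw is about -0.02 at y≈-240. Next, a wrist look at the lens from its side to get its tilt.

Request:
arm_command(
  moves=[
    {"x":2,"y":-2,"z":4,"rx":-8},
    {"x":5,"y":-4,"z":8,"rx":-16},
    {"x":8,"y":-6,"z":10,"rx":-24},
    {"x":11,"y":-9,"z":10,"rx":-32},
    {"x":14,"y":-11,"z":10,"rx":-40},
    {"x":14,"y":-11,"z":10,"rx":-40},
    {"x":14,"y":-11,"z":10,"rx":-40},
    {"x":14,"y":-11,"z":10,"rx":-40},
  ],
)

```text
schema error: expected keys x, y, z, rx, ry, rz
```

```bash
python3 - <<'E'
from h import *
c=cap('wrist','w1'); print(get_state()['tool_pos'],-np.array(c['R']).T@c['t'],proj(c,np.array([690,-240,190])))
u,v=map(int,proj(c,np.array([720,-240,190])))
x,y=max(0,min(u-80,352)),max(0,min(v-60,264)); print(x,y)
cv2.imwrite('pics/w1c.png',cv2.resize(c['pixels'][y:y+120,x:x+160,::-1],(800,600),interpolation=cv2.INTER_CUBIC))
E
```

```text
[5.74623836e+02 1.05586805e-01 1.99143088e+02] [574.06415022  68.22756963 384.52479043] (np.float64(398.4095201338266), np.float64(487.6152708788694))
352 264
```

View pics/w1c.png

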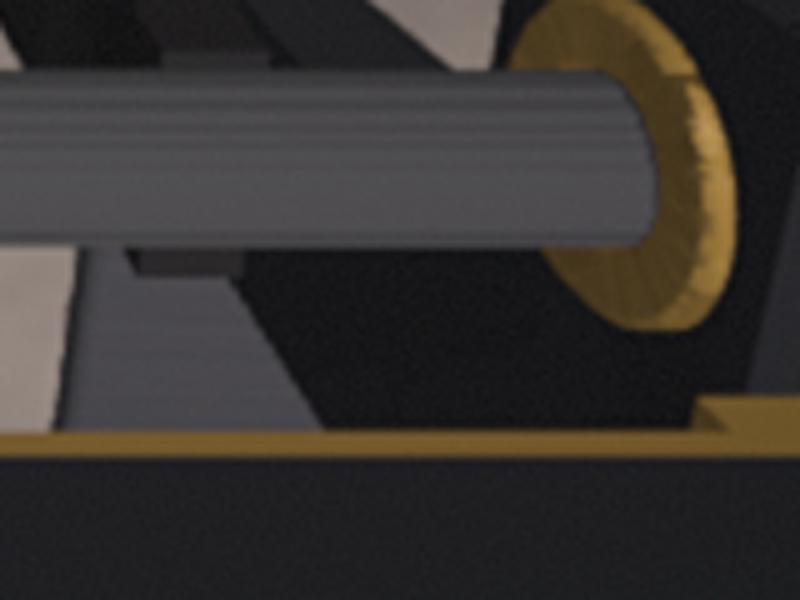

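The move was refused because all six keys are needed, so this picture shows only the gripper's own body. It fills the wrist view below about row 264. Resending.

Request:
arm_command(
  moves=[
    {"x":2,"y":-2,"z":4,"rx":-8,"ry":0,"rz":0},
    {"x":5,"y":-4,"z":8,"rx":-16,"ry":0,"rz":0},
    {"x":8,"y":-6,"z":10,"rx":-24,"ry":0,"rz":0},
    {"x":11,"y":-9,"z":10,"rx":-32,"ry":0,"rz":0},
    {"x":14,"y":-11,"z":10,"rx":-40,"ry":0,"rz":0},
    {"x":14,"y":-11,"z":10,"rx":-40,"ry":0,"rz":0},
    {"x":14,"y":-11,"z":10,"rx":-40,"ry":0,"rz":0},
    {"x":14,"y":-11,"z":10,"rx":-40,"ry":0,"rz":0},
  ],
)

```text
time_s: 1.0
tool_pos: [714.7, -110.0, 301.1]
tool_rot: [0.665, 0.664, -0.241, 0.242]
ft_force: [-0.5, 0.5, 0.5]
opening: 1.001
grasp_force: 0.0
```

```bash
python3 - <<'E'
from h import *
c=cap('wrist','w1'); print(-np.array(c['R']).T@c['t'],np.array(c['R']),proj(c,np.array([690,-240,190])))
u,v=map(int,proj(c,np.array([720,-240,190])))
x,y=max(0,min(u-100,312)),max(0,min(v-75,234)); print(x,y)
cv2.imwrite('pics/w1c.png',cv2.resize(c['pixels'][y:y+150,x:x+200,::-1],(800,600),interpolation=cv2.INTER_CUBIC))
E
```

```text
[713.86531839  61.14755218 400.06146418] [[ 9.99995233e-01 -1.89417403e-03  2.43836964e-03]
 [-3.08327568e-03 -5.70608269e-01  8.21216595e-01]
 [-1.64173264e-04 -8.21220199e-01 -5.70611389e-01]] (np.float64(234.80772093695782), np.float64(186.60024385347145))
161 111
```

View pics/w1c.png

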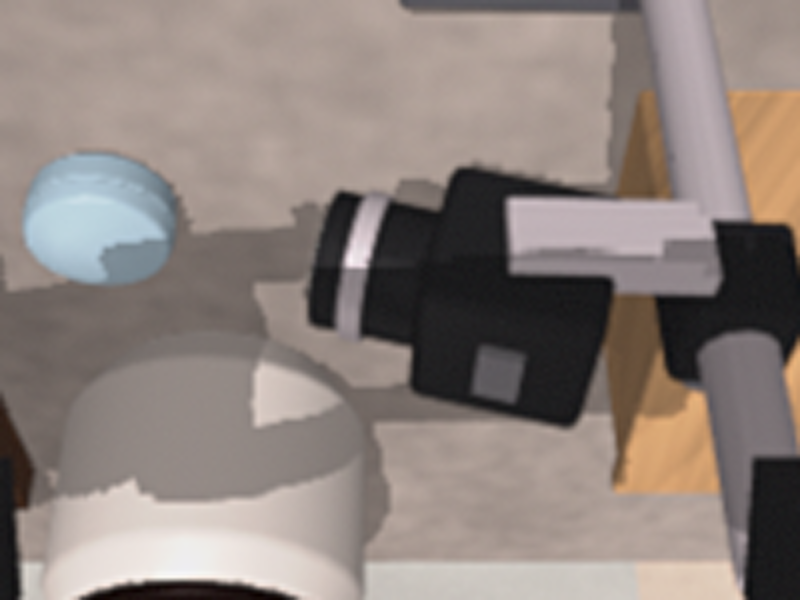

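The picture (image inverted, world-down at top) shows the lens barrel front as the edge from crop (340,193) to (310,324). The barrel sides slope to the right, and the head and column are to the right too.

```bash
python3 - <<'E'
from h import *
np.set_printoptions(precision=3,suppress=True)
c=load('w1'); d=load('side0'); s=load('scene0')
W=lambda u,v:(c,161+u/4-.4,111+v/4-.4)
def onY(u,v,y):
    o,k=ray(*W(u,v)); return o+k*(y-o[1])/k[1]
def tl(a,b,y):
    A,B=onY(*a,y),onY(*b,y); e=B-A; return np.arctan2(e[2],e[0]),A,B
print('lower sil',tl((340,192),(437,210),-240)); print('upper sil',tl((310,325),(412,343),-240))
print('head top far edge',tl((412,388),(575,425),-266)); 
print('front edge',tl((340,193),(310,323),-228)[0]-np.pi/2)
# lens axis direction consistent w/ projected axis through head: circle model: lens front rim silhouettes
E=(d,325+80/5-.4,140+250/5-.4)
X,r=tri(W(325,258),E); print('lens tri',X,r)
o,k=ray(*E); print('side ray at y=-240',o+k*(-240-o[1])/k[1])
# LCD tri three views
print('lcd',tri(W(498,373),(d,325+147/5-.4,140+165/5-.4),(s,105+185/5-.4,190+98/5-.4)))
print('ring top',tri(W(345,337),(d,325+90/5-.4,140+212/5-.4)))
# head +z corner pts in scene/side/wrist: front top -y.. 
print('front-top-y- corner',tri(W(412,388),(d,325+145/5-.4,140+133/5-.4)),' front-top y+',tri(W(425,270),(d,325+87/5-.4,140+178/5-.4)))
for t in (.15,.2,.25,.3,.35):
    # predict silhouettes of barrel front disc r=20 centred at best lens pos
    a=np.array([np.cos(t),0,np.sin(t)]);z=np.array([-np.sin(t),0,np.cos(t)]);y=np.array([0,1,0])
    P=[X+20*(np.cos(q)*y+np.sin(q)*z) for q in np.linspace(0,6.28,60)]
    uv=np.array([[(p-q)*4 for p,q in zip(proj(c,x),(160.6,110.6))] for x in P]); dv=np.array([[(p-q)*5 for p,q in zip(proj(d,x),(324.6,139.6))] for x in P])+[400,0]
    i,j=uv[:,1].argmin(),uv[:,1].argmax(); ax=[(np.array(proj(c,X+L*a))-[160.6,110.6])*4 for L in (0,30)]
    print(t,uv[i],uv[j],'axis slope',(ax[1]-ax[0])[1]/(ax[1]-ax[0])[0],'side bbox',dv.min(0),dv.max(0))
E
```

```text
lower sil (np.float64(0.23891909518985707), array([ 701.427, -240.   ,  149.471]), array([ 730.067, -240.   ,  156.447]))
upper sil (np.float64(0.21192602428756183), array([ 693.886, -240.   ,  197.092]), array([ 721.992, -240.   ,  203.139]))
head top far edge (np.float64(0.2633661353978087), array([ 722.451, -266.   ,  201.761]), array([ 768.755, -266.   ,  214.245]))
front edge 0.16107495319649212
lens tri [ 698.724 -237.679  176.817] [1.3777274709002998, 1.3777274709002874]
side ray at y=-240 [ 697.514 -240.     179.51 ]
lcd (array([ 745.335, -239.021,  213.64 ]), [0.43361521693442817, 1.2542260307086055, 0.962454480682225])
ring top (array([ 703.456, -239.027,  201.545]), [0.25424848976287034, 0.254248489762744])
front-top-y- corner (array([ 730.464, -236.179,  230.01 ]), [12.454339262919204, 12.454339262919328])  front-top y+ (array([ 726.553, -213.984,  199.231]), [2.0998373770838454, 2.099837377083938])
0.15 [336.172 190.842] [319.858 331.044] axis slope 0.11844312512271807 side bbox [450.374 219.14 ] [505.794 283.131]
0.2 [338.797 191.193] [316.922 330.619] axis slope 0.16009067670881777 side bbox [450.364 219.957] [505.821 282.329]
0.25 [341.395 191.645] [314.021 330.073] axis slope 0.20268401549705936 side bbox [450.231 220.833] [505.887 281.472]
0.3 [343.96  192.197] [311.162 329.406] axis slope 0.24647702413415776 side bbox [450.098 221.716] [505.993 280.563]
0.35 [346.484 192.849] [310.235 328.674] axis slope 0.2917505204911071 side bbox [449.871 222.639] [506.189 279.657]
```

Lens ≈ (698,-239,178), tilt ≈ 0.24, so the view point is about (572,-237,147). Now moving to the long scoop.

Request:
arm_command(
  moves=[
    {"x":-4,"y":2,"z":2,"rx":8,"ry":0,"rz":0},
    {"x":-7,"y":5,"z":3,"rx":16,"ry":0,"rz":0},
    {"x":-10,"y":8,"z":3,"rx":24,"ry":0,"rz":0},
    {"x":-13,"y":10,"z":3,"rx":32,"ry":0,"rz":0},
    {"x":-14,"y":11,"z":3,"rx":40,"ry":0,"rz":0},
    {"x":-14,"y":11,"z":3,"rx":40,"ry":0,"rz":0},
    {"x":-14,"y":11,"z":3,"rx":40,"ry":0,"rz":0},
  ],
  hand=4,
)

```text
time_s: 1.75
tool_pos: [575.0, -1.5, 331.7]
tool_rot: [0.708, 0.706, 0.0, 0.002]
ft_force: [1.4, 0.0, 0.2]
opening: 0.456
grasp_force: 0.0
```

Request:
arm_command(
  moves=[
    {"x":-1.5,"y":4,"z":0,"rx":0,"ry":0,"rz":1.5},
    {"x":-3,"y":8,"z":0,"rx":0,"ry":0,"rz":3},
    {"x":-4.5,"y":12,"z":0,"rx":0,"ry":0,"rz":4.5},
    {"x":-6,"y":16,"z":0,"rx":0,"ry":0,"rz":6},
    {"x":-7.5,"y":20,"z":0,"rx":0,"ry":0,"rz":7.5},
    {"x":-9,"y":24,"z":0,"rx":0,"ry":0,"rz":9},
    {"x":-10.5,"y":28,"z":-3,"rx":0,"ry":0,"rz":9.5},
    {"x":-11.8,"y":31.4,"z":-7,"rx":0,"ry":0,"rz":9.5},
    {"x":-11.8,"y":31.4,"z":-10,"rx":0,"ry":0,"rz":9.5},
    {"x":-11.8,"y":31.4,"z":-10,"rx":0,"ry":0,"rz":9.5},
    {"x":-11.8,"y":31.4,"z":-10,"rx":0,"ry":0,"rz":9.5},
  ],
)

```text
time_s: 2.85
tool_pos: [457.0, 314.3, 230.0]
tool_rot: [0.646, 0.764, -0.001, 0.001]
ft_force: [0.7, -0.3, 0.9]
opening: 0.456
grasp_force: 0.0
```

```bash
python3 - <<'E'
from h import *
print(get_state()['tool_pos'],get_state()['opening'])
c=cap('wrist','w2')
i=c['pixels']; im=i[:,:,::-1].copy()
cv2.imwrite('pics/w2v.png',cv2.resize(im[60:330,80:440],(720,540),interpolation=3))
for n,X in (('long',(457,314,178)),('tcp',get_state()['tool_pos']),('mid',(465.7,255,156))): print(n,proj(c,np.array(X)))
E
```

```text
[456.95028422 314.28079814 230.00288066] 0.4555194879264815
long (np.float64(256.8339721061195), np.float64(191.63756404297243))
tcp (np.float64(258.9342715702494), np.float64(216.58067135396598))
mid (np.float64(255.38655632032334), np.float64(250.73076037481795))
```

View pics/w2v.png

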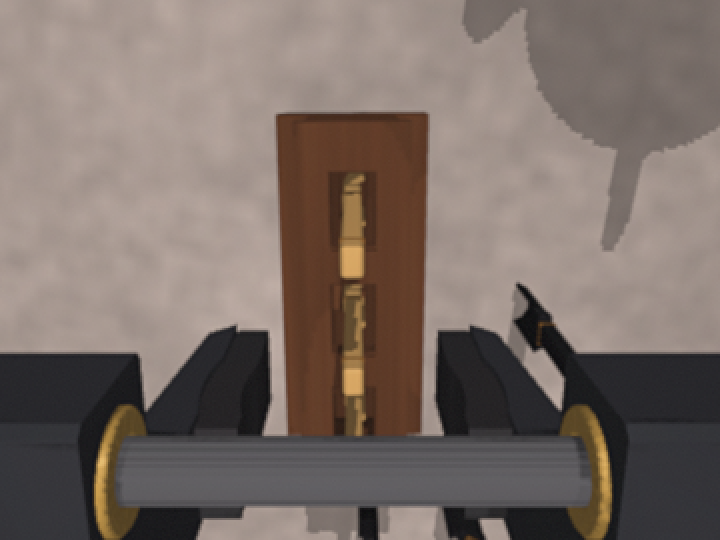

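The long handle's end is at wrist px (256,189), predicted (256.8,191.6). It is centred between the fingers and aligned with the stand. Descend, close and lift gently.

Request:
arm_command(
  moves=[
    {"x":0,"y":0,"z":-3,"rx":0,"ry":0,"rz":0},
    {"x":0,"y":0,"z":-6,"rx":0,"ry":0,"rz":0},
    {"x":0,"y":0,"z":-8,"rx":0,"ry":0,"rz":0},
    {"x":0,"y":0,"z":-9.5,"rx":0,"ry":0,"rz":0},
    {"x":0,"y":0,"z":-9.5,"rx":0,"ry":0,"rz":0},
    {"x":0,"y":0,"z":-9.5,"rx":0,"ry":0,"rz":0},
  ],
)

```text
time_s: 3.5
tool_pos: [458.4, 314.1, 136.3]
tool_rot: [0.646, 0.763, 0.001, 0.001]
ft_force: [0.6, 0.5, 0.9]
opening: 0.455
grasp_force: 0.0
```

Request:
arm_command(
  moves=[
    {"x":0,"y":0,"z":0,"rx":0,"ry":0,"rz":0},
    {"x":0,"y":0,"z":0,"rx":0,"ry":0,"rz":0},
    {"x":0,"y":0,"z":0,"rx":0,"ry":0,"rz":0},
    {"x":0,"y":0,"z":0,"rx":0,"ry":0,"rz":0},
    {"x":0,"y":0,"z":0,"rx":0,"ry":0,"rz":0},
    {"x":0,"y":0,"z":0,"rx":0,"ry":0,"rz":0},
    {"x":0,"y":0,"z":0,"rx":0,"ry":0,"rz":0},
    {"x":0,"y":0,"z":0,"rx":0,"ry":0,"rz":0},
  ],
  hand=0,
  force=20,
)

```text
time_s: 4.3
tool_pos: [457.3, 314.1, 135.1]
tool_rot: [0.646, 0.763, 0.0, 0.0]
ft_force: [0.0, -0.5, 3.1]
opening: 0.097
grasp_force: 20.0
```

Request:
arm_command(
  moves=[
    {"x":0,"y":0,"z":0.8,"rx":0,"ry":0,"rz":0},
    {"x":0,"y":0,"z":2,"rx":0,"ry":0,"rz":0},
    {"x":0,"y":0,"z":3.5,"rx":0,"ry":0,"rz":0},
    {"x":0,"y":0,"z":5,"rx":0,"ry":0,"rz":0},
    {"x":0,"y":0,"z":6.5,"rx":0,"ry":0,"rz":0},
    {"x":0,"y":0,"z":8,"rx":0,"ry":0,"rz":0},
    {"x":0,"y":0,"z":10,"rx":0,"ry":0,"rz":0},
    {"x":0,"y":0,"z":12,"rx":0,"ry":0,"rz":0},
    {"x":0,"y":0,"z":14,"rx":0,"ry":0,"rz":0},
    {"x":0,"y":0,"z":16,"rx":0,"ry":0,"rz":0},
    {"x":0,"y":0,"z":18,"rx":0,"ry":0,"rz":0},
    {"x":0,"y":0,"z":18,"rx":0,"ry":0,"rz":0},
  ],
)

```text
time_s: 5.5
tool_pos: [458.4, 314.6, 318.8]
tool_rot: [0.646, 0.763, 0.003, 0.001]
ft_force: [0.3, -0.1, 0.1]
opening: 0.098
grasp_force: 20.0
```

```bash
python3 - <<'E'
from h import *
np.set_printoptions(precision=3,suppress=True)
st=get_state(); print(st['tool_pos'],st['opening'],st['grasp_force'],st['ft_force'])
s,d=cap('scene','s3'),cap('side','d3')
P=np.array(st['tool_pos'])
out=[]
for c in (s,d):
    u,v=map(int,proj(c,P+[0,0,-50])); i=c['pixels'][max(0,v-60):v+60,u-65:u+65,::-1]
    out.append(cv2.resize(i,(400,370),interpolation=3)); print(max(0,v-60),u-65,i.shape)
cv2.imwrite('pics/lift.png',np.hstack(out))
E
```

```text
[458.395 314.628 318.82 ] 0.09815528437672245 19.999144971370697 [ 0.292 -0.119  0.102]
89 355 (120, 130, 3)
56 94 (120, 130, 3)
```

View pics/lift.png

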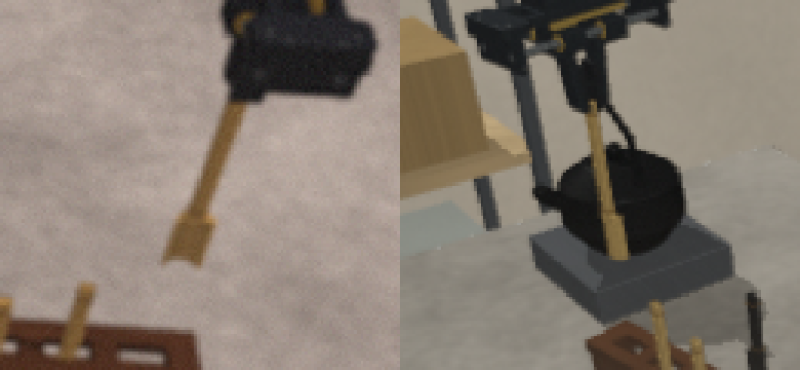

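Long scoop is held upright with its spoon clear of the rail, and the other two are still in the stand. Carrying it over.

Request:
arm_command(
  moves=[
    {"x":0.5,"y":-2,"z":1,"rx":0,"ry":0,"rz":-0.5},
    {"x":1,"y":-6,"z":1,"rx":0,"ry":0,"rz":-1.5},
    {"x":2,"y":-10,"z":1,"rx":0,"ry":0,"rz":-2.5},
    {"x":3,"y":-14,"z":1,"rx":0,"ry":0,"rz":-3.5},
    {"x":4,"y":-18,"z":1,"rx":0,"ry":0,"rz":-4.5},
    {"x":5,"y":-22,"z":1,"rx":0,"ry":0,"rz":-5.5},
    {"x":6,"y":-26,"z":1,"rx":0,"ry":0,"rz":-6.5},
    {"x":7,"y":-30,"z":1,"rx":0,"ry":0,"rz":-7.5},
    {"x":7,"y":-34,"z":1,"rx":0,"ry":0,"rz":-8.5},
    {"x":7,"y":-37,"z":1,"rx":0,"ry":0,"rz":-9.5},
    {"x":7,"y":-39,"z":1,"rx":0,"ry":0,"rz":-10.5},
    {"x":7,"y":-40,"z":1,"rx":0,"ry":0,"rz":-10.5},
  ],
)

```text
time_s: 6.8
tool_pos: [526.2, -87.5, 323.0]
tool_rot: [0.714, 0.7, -0.001, -0.001]
ft_force: [-0.2, 0.3, -0.5]
opening: 0.095
grasp_force: 20.0
```

Request:
arm_command(
  moves=[
    {"x":0,"y":-2,"z":0,"rx":0,"ry":-2,"rz":0},
    {"x":0,"y":-5,"z":0,"rx":0,"ry":-4,"rz":0},
    {"x":0,"y":-8,"z":0,"rx":0,"ry":-6,"rz":0},
    {"x":0.5,"y":-11,"z":-1,"rx":0,"ry":-8,"rz":0},
    {"x":1,"y":-13,"z":-2,"rx":0,"ry":-10,"rz":0},
    {"x":1.5,"y":-14.5,"z":-3.5,"rx":0,"ry":-12,"rz":0},
    {"x":2,"y":-15,"z":-5,"rx":0,"ry":-13.5,"rz":0},
    {"x":2,"y":-15.1,"z":-6.5,"rx":0,"ry":-13.8,"rz":0},
    {"x":2,"y":-15.1,"z":-7.6,"rx":0,"ry":-13.8,"rz":0},
    {"x":2,"y":-15.1,"z":-7.9,"rx":0,"ry":-13.8,"rz":0},
    {"x":2,"y":-15.1,"z":-7.9,"rx":0,"ry":-13.8,"rz":0},
    {"x":2,"y":-15.1,"z":-7.9,"rx":0,"ry":-13.8,"rz":0},
  ],
)

```text
time_s: 8.0
tool_pos: [547.5, -236.8, 246.5]
tool_rot: [0.708, 0.696, 0.086, 0.085]
ft_force: [0.1, -0.2, 0.5]
opening: 0.096
grasp_force: 20.0
```

```bash
python3 - <<'E'
from h import *
np.set_printoptions(precision=3,suppress=True)
st=get_state(); print(st['tool_pos'],st['tool_rot'],st['opening'],st['grasp_force'],st['ft_force'])
s,d=cap('scene','s4'),cap('side','d4')
P=np.array([610,-238,180.])
out=[]
for c in (s,d):
    u,v=map(int,proj(c,P)); x,y=u-65,max(0,v-70); i=c['pixels'][y:y+140,x:x+130,::-1]
    out.append(cv2.resize(i,(400,431),interpolation=3)); print(x,y,i.shape, 'spoonmid',proj(c,np.array([572,-236.5,147])))
cv2.imwrite('pics/show.png',np.hstack(out))
E
```

```text
[ 547.52  -236.825  246.481] [0.708 0.696 0.086 0.085] 0.09620737465583248 20.000967979431152 [ 0.127 -0.188  0.46 ]
103 106 (140, 130, 3) spoonmid (np.float64(177.12419627101121), np.float64(174.83433476538454))
252 131 (140, 130, 3) spoonmid (np.float64(305.6634912631084), np.float64(217.23389550805445))
```

View pics/show.png

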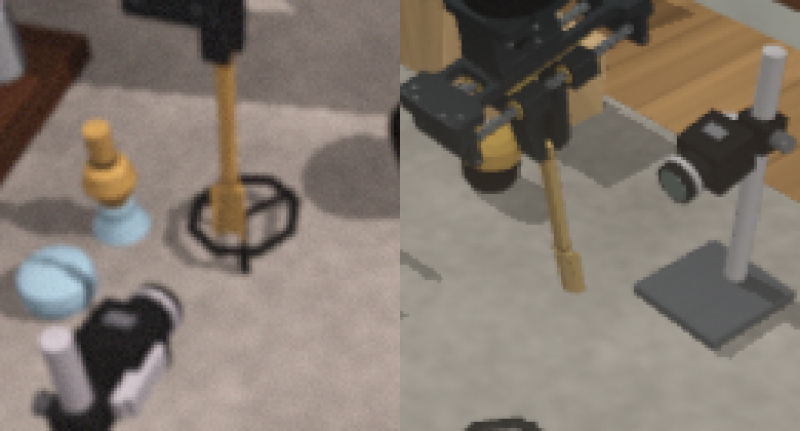

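The spoon's middle is at scene (177,174) and side (307,219), predicted (177,175) and (306,217). It is on target, with the hollow facing the lens and nothing touching. Settle, then hand in.

Request:
arm_command(
  moves=[
    {"x":0,"y":0,"z":0,"rx":0,"ry":0,"rz":0},
    {"x":0,"y":0,"z":0,"rx":0,"ry":0,"rz":0},
    {"x":0,"y":0,"z":0,"rx":0,"ry":0,"rz":0},
    {"x":0,"y":0,"z":0,"rx":0,"ry":0,"rz":0},
    {"x":0,"y":0,"z":0,"rx":0,"ry":0,"rz":0},
    {"x":0,"y":0,"z":0,"rx":0,"ry":0,"rz":0},
    {"x":0,"y":0,"z":0,"rx":0,"ry":0,"rz":0},
    {"x":0,"y":0,"z":0,"rx":0,"ry":0,"rz":0},
  ],
)

```text
time_s: 8.9
tool_pos: [547.0, -237.0, 245.7]
tool_rot: [0.708, 0.696, 0.086, 0.084]
ft_force: [-0.5, 0.4, -1.1]
opening: 0.095
grasp_force: 20.0
```

```bash
python3 -c "
from rig import *
s=get_state(); print(s['tool_pos'],s['grasp_force'],abs(s['joint_velocities']).max()); print(close_job())"
```

```text
[ 547.00836361 -236.96930126  245.6979004 ] 20.00096172094345 0.001805680182280613
the job is handed in; nothing more can be done
None
```

The job is handed in with the longest scoop held still at the view point, hollow side to the lens and handle tipped back about 0.24 rad; its spoon's middle measured within about 5 mm of target, but the judge's result was not shown.

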